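# Sweep the offcuts off the carving board into the offcut box

### The arm

A 6-joint arm with a two-finger parallel gripper is mounted at the origin on the work surface. World frame = base frame: x ahead of the robot, y to its left, z up, the work surface at z = 0. Lengths are in m, angles in rad, forces in N, time in s.
With the tool pointing down it reaches from about 0.35 to 0.775 m from the base axis. Payload 7.3 kg.
Tool frame: the origin (TCP) lies on the front face of the gripper's body, between the roots of the fingers; the fingertips stand 66 mm ahead of it and the grasp point (between the pads) lies 47 mm ahead of it; z points along the fingers, y is the direction in which the jaws open and shut (so a half turn about z gives the same grasp; the last joint's range is limited). The gripper opens to 92 mm and grips with 3 to 60 N. Pads are 19 mm wide; open, the fingers measure 130 mm over their backs; the gripper's body (75 mm by 190 mm) begins 47 mm behind the grasp point.
Start: joints at [-1.376, 0.342, 1.524, -0, 1.275, -0.146], TCP at [0.175, -0.495, 0.292] pointing down, gripper open.
Joint ranges: [-2.53, 2.53], [-0.77, 2.02], [0.04, 2.7], [-1, 4.14], [0.28, 2.66], [-3.11, 3.11]. Speed limits (rad/s): [2.57, 2.57, 3.14, 3.14, 3.14, 3.14].

### API

Orientations are given as a unit quaternion [w, x, y, z].
In Python, from cell import robot gives the robot as it stands. The module is installed in compiled form; this text tells all that it offers.
- The arm moves only by the tool move_arm, never from a script. Its argument "increments" is a list of rows, each a list of 7 numbers: the turn, a rotation vector about the world's x, y, z in degrees, then the shift along the world's x, y, z in m, then the closure, from -1 (fully open) to 1 (shut), so that 0 is half open. In form: [[ax, ay, az, x, y, z, fingers], ...]. A call has 1 to 20 rows; each row is the pose to reach, as a shift and turn from the pose measured when the call began; what a row does not reach only later rows make up. A row lasts 1/12 s, in which the tool goes at most 41.7 mm and 7.16 degrees, less where a joint would pass 70% of its speed; a pose out of reach is approached as far as the arm can. A call with a gripper value outside its range is refused whole. The fingers move at their own pace and stop on an object; the grip force is fixed at half the most. Time passes only in rows, so rows that repeat a pose let the fingers close. It gives the time, the measured TCP pose, the force and the opening at its end, in the units of the state.
- robot.read_state(): the state, without advancing time (a new reading comes with each control period).
- robot.camera(name): name is "scene" or "top" or "wrist"; returns a dict with "frame" (420x560x3 uint8, red, green, blue), "intrinsics" (3x3 intrinsics, pixels), "k1" (the pictures are not rectified: a ray, as slopes to the right and down, at radius r is drawn at 1 + k1 r^2 times it, then the intrinsics apply), "xyz" and "orientation" of the camera in the world; the wrist camera has in their place "T_tool_cam" (4x4, takes a point from camera to tool coordinates, whose origin is the TCP and whose axes are the flange's). Camera axes: x right, y up, looking along -z (the intrinsics and any distortion apply to the point x, -y, -z); pixel columns grow to the right and rows downward; lengths in m; the calibration is good to about 2 mm. A picture is of the moment at which its call begins: read the wrist's pose just before it. There is no depth.
- robot.finish_job(): hands the job in, once; it reports no verdict.
The state is a dict: "time_s": time; "q": joint angles; "qd": joint speeds; "effort": joint torques, N m; "eef_pos": TCP position; "ee_rot": TCP orientation; "ft_force": force on the tool from outside, world axes, zero at the start; "wrist_torque": the same for the moment, N m; "opening": finger opening in m.
Only numpy, scipy, OpenCV 4.12 (cv2) and the standard library are available. Lean on these libraries where they do the work, as an engineer would, in place of code of your own. Each camera call takes 0.05 s, during which the arm holds its last target. There are 200 camera calls.

### The job

Clear the carving board: sweep all four wood offcuts with your fingertips along the board and over its side edge, so that they drop into the empty offcut box standing against that side. Only push them - do not pick up, lift or carry any piece. The little carved bird standing between them has just been glued to its foot, so leave it standing exactly where it is, and leave the glue bottle and the mallet alone.

Things in the scene. Friction and masses are not known exactly. Their poses are not given: they have to be found in the camera images.
- board: Raised carving board of pale laminated wood, fixed: 280 mm along its x by 300 mm along its y, flat top 75 mm above the bench. Origin at bench level under the middle of the board. x points from the near edge to the far edge, z up. A back stop 18 mm wide and 20 mm high runs along the far (+x) edge, its near face at x = +122 mm; the near edge (x = -140 mm) and both side edges (y = +150 and -150 mm) are open and have no lip. Its position and yaw vary a little.
- offcut_box: Empty open-topped plywood box, fixed: 280 mm along x, 126 mm along y, 65 mm high, walls and floor 8 mm thick, origin at bench level under its middle, axes parallel to the board's. It stands against the left (+y) or the right (-y) side of the board, at random, with a gap of 2 to 6 mm; its rim is 10 mm lower than the board's top.
- tool_tray: Low dark wooden tray with three chisels lying in it, fixed: 280 x 126 mm, 36 mm high, chisels up to 46 mm above the bench; origin at bench level under its middle. It stands against the other side of the board. Not for offcuts.
- offcut_block: Loose wood offcut, a sawn block 36 (x) x 28 (y) x 22 (z) mm, about 16 g, flat on the board, any yaw. Origin at its middle.
- offcut_strip: Loose wood offcut, a square strip end 46 (x) x 20 (y) x 20 (z) mm, about 13 g, flat on the board, any yaw. Origin at its middle.
- offcut_notched: Loose wood offcut with a stepped notch, 38 (x) x 30 (y) x 22 (z) mm overall, 11 mm high on its +x half, about 15 g, flat on the board, any yaw. Origin at its overall middle.
- offcut_round: Loose wood offcut, a round branch slice with bark, 36 mm diameter, 20 mm high, about 15 g, standing on a flat face. Origin at its middle. The four offcuts lie one in each quarter of the board, in any order, 64 to 84 mm nearer or farther than the board's middle line (along the board's x) and 50 to 100 mm left or right of its middle (along y).
- bird: Small carved wooden bird on a round dark foot, loose, 50 mm high, foot 36 mm diameter, beak to tail about 60 mm, standing on the board's middle line (board x within 6 mm of 0, y within 90 mm). Origin at the middle of the foot's underside. To be left alone.
- glue_bottle: White plastic glue bottle, 56 mm diameter, 150 mm high, standing on the bench to the right of the board. Origin at the middle of its underside. To be left alone.
- mallet: Dark wooden carver's mallet standing on its head on the bench to the left of the board, 86 mm diameter, 220 mm high. Origin at the middle of its underside. To be left alone.

How it is judged:
By the outcome, as a careful person would: the job done as asked, in the order asked, and still so for the second after the job is handed in, with the robot touching nothing.
It also fails if it takes over 64 s, if anything falls off the work surface, if the arm or the gripper's body presses on something with over 40 N, if the wrist force passes 120 N, or if a joint passes its speed limit or range.

## Working session

There is one attempt and no reset: what is moved stays moved. The work goes in short steps, Python scripts to look and compute and a tool call to move; the robot and the scene stay as the last step left them, time stands still between calls to the robot, and variables do not carry over. Pictures are saved under pics/ and viewed, about 8 in all and at most 12, crops included, and the job is handed in when it is done.

Besides the shell and the picture viewer there is one more tool, called after "Emit:" as name([rows], argument=value, ...), one row to a line, values as JSON. move_arm: Moves the arm, as the interface text tells. Its arguments: {"type":"object","properties":{"increments":{"type":"array","items":{"type":"array","items":{"type":"number"}}}},"required":["increments"]}

```bash
mkdir -p pics; cat > h.py <<'E'
import numpy as np, cv2
from cell import robot
from scipy.spatial.transform import Rotation as R
def quat(q): return R.from_quat([q[1],q[2],q[3],q[0]]).as_matrix()
def grab(n):
    s=robot.read_state(); c=robot.camera(n)
    if 'T_tool_cam' in c:
        T=np.eye(4);T[:3,:3]=quat(s['ee_rot']);T[:3,3]=s['eef_pos'];T=T@np.array(c['T_tool_cam'])
        P,M=T[:3,3],T[:3,:3]
    else: P,M=np.array(c['xyz']),quat(c['orientation'])
    return c['frame'],np.array(c['intrinsics']),c['k1'],P,M
def ray2plane(cam,uv,z):
    f,K,k1,P,M=cam; uv=np.atleast_2d(np.array(uv,float))
    n=cv2.undistortPoints(uv[:,None],K,np.array([k1,0,0,0.]))[:,0]
    d=np.c_[n[:,0],-n[:,1],-np.ones(len(n))]@M.T
    return P+d*((z-P[2])/d[:,2])[:,None]
def proj(cam,X):
    f,K,k1,P,M=cam; p=(np.atleast_2d(X)-P)@M
    n=np.c_[p[:,0],-p[:,1]]/-p[:,2:]; n=n*(1+k1*(n**2).sum(1,keepdims=True))
    return n@K[:2,:2].T+K[:2,2]
E
python3 - <<'E'
from h import *
s=robot.read_state();print(s)
for n in('top','scene'):
    c=grab(n);cv2.imwrite(f'pics/{n}0.png',c[0][:,:,::-1]);print(n,c[1:],)
E
```

```text
{'time_s': 0.0, 'q': array([-1.37598334e+00,  3.42747501e-01,  1.52504107e+00, -1.01752510e-05,
        1.27533897e+00, -1.45968461e-01]), 'qd': array([ 0.00247918, -0.00015691, -0.00122672,  0.00081355,  0.0002483 ,
        0.00028904]), 'effort': array([-5.49730557e-04, -4.31249356e+01, -2.44225127e+01,  7.17373495e-02,
        5.60529158e-02, -1.02998079e-04]), 'eef_pos': array([ 0.17544282, -0.49449873,  0.29152361]), 'ee_rot': array([-7.67096868e-04,  9.85518046e-01,  1.69568843e-01, -2.36054557e-05]), 'ft_force': array([ 0.19634813,  0.09100288, -0.27439848]), 'wrist_torque': array([-0.00630909, -0.00667268, -0.02885171]), 'opening': 0.09221749083541529}
top (array([[409.84483164,   0.        , 275.25032861],
       [  0.        , 409.84483164, 209.98781119],
       [  0.        ,   0.        ,   1.        ]]), 0.0072215993534908126, array([ 0.31858845, -0.00346277,  1.13430215]), array([[ 0.02713599,  0.97625601, -0.21491355],
       [-0.99962688,  0.02583043, -0.00888146],
       [-0.00311927,  0.21507437,  0.97659269]]))
scene (array([[479.49272867,   0.        , 276.4048119 ],
       [  0.        , 479.49272867, 207.74158749],
       [  0.        ,   0.        ,   1.        ]]), 0.05079339950754664, array([ 1.08633449, -0.66422909,  1.50070516]), array([[ 0.80384801, -0.50443441,  0.3152369 ],
       [ 0.59477831,  0.68891815, -0.41428317],
       [-0.00819373,  0.52051677,  0.85381213]]))
```

View pics/top0.png

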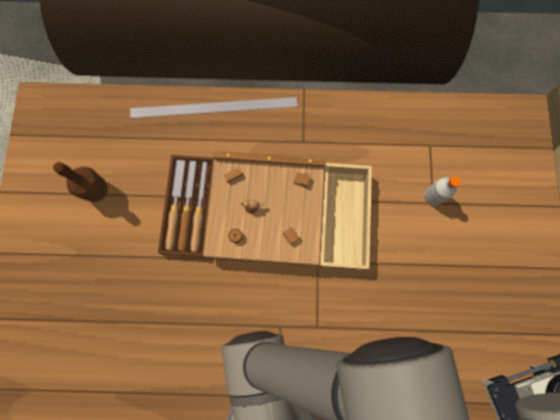

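View pics/scene0.png

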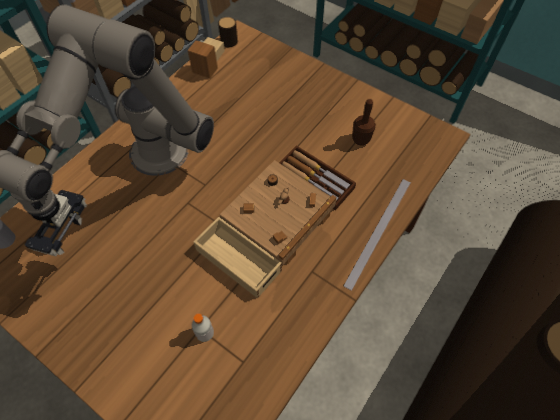

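The box is on the right (−y): at px (347,217) in the top view. The pieces are at about strip (234,176), notched (302,180), round (236,236) and block (292,236), with the bird at (251,206). Next I'll convert these pixels to metric positions.

```bash
python3 - <<'E'
from h import *
c=grab('top');f=c[0]
cr=f[145:280,150:385];hsv=cv2.cvtColor(f,cv2.COLOR_RGB2HSV)
for p in [(234,176),(302,180),(236,236),(292,237),(260,240),(270,180),(347,217),(251,206)]: print(p,hsv[p[1],p[0]],f[p[1],p[0]])
cv2.imwrite('pics/crop.png',cv2.resize(cr[:,:,::-1],None,fx=3.4,fy=3.4,interpolation=cv2.INTER_CUBIC))
poly=np.array([(216,163),(208,255),(318,262),(323,168)])
m=np.zeros(f.shape[:2],np.uint8);cv2.fillConvexPoly(m,poly,255)
L=f.astype(float).sum(2);med=np.median(L[m>0]);mask=((L<0.78*med)&(m>0)).astype(np.uint8)
n,lab,st,ce=cv2.connectedComponentsWithStats(mask)
for i in range(1,n):
    if st[i,4]>25:
        pts=np.argwhere(lab==i)[:,::-1]; w=ray2plane(c,pts,0.09)
        print(st[i],ce[i].round(1),w.mean(0).round(3),w.min(0).round(3),w.max(0).round(3))
print('bottle/mallet',ray2plane(c,[(437,195),(90,190)],0.05).round(3))
E
```

```text
(234, 176) [ 13 160 161] [161 105  60]
(302, 180) [ 14 162 165] [165 108  60]
(236, 236) [ 14 163 155] [155 102  56]
(292, 237) [ 14 157 175] [175 116  67]
(260, 240) [ 15 128 217] [217 161 108]
(270, 180) [ 15 132 191] [191 142  92]
(347, 217) [ 20 107 233] [233 200 135]
(251, 206) [ 16 130 151] [151 114  74]
[292 167  32   3  43] [308.  167.6] [ 0.667 -0.078  0.09 ] [ 0.663 -0.118  0.09 ] [ 0.668 -0.035  0.09 ]
[227 171  18  15 136] [236.1 178.5] [0.631 0.112 0.09 ] [0.613 0.091 0.09 ] [0.652 0.136 0.09 ]
[294 174  20  16 196] [304.  181.5] [ 0.628 -0.068  0.09 ] [ 0.607 -0.092  0.09 ] [ 0.649 -0.041  0.09 ]
[241 202  28  15 214] [255.5 209.8] [0.548 0.058 0.09 ] [0.531 0.025 0.09 ] [0.569 0.096 0.09 ]
[228 229  19  17 213] [237.2 237.2] [0.474 0.102 0.09 ] [0.454 0.079 0.09 ] [0.496 0.126 0.09 ]
[283 229  19  18 143] [293.  238.6] [ 0.474 -0.042  0.09 ] [ 0.455 -0.062  0.09 ] [ 0.499 -0.016  0.09 ]
bottle/mallet [[ 0.611 -0.433  0.05 ]
 [ 0.6    0.515  0.05 ]]
```

View pics/crop.png

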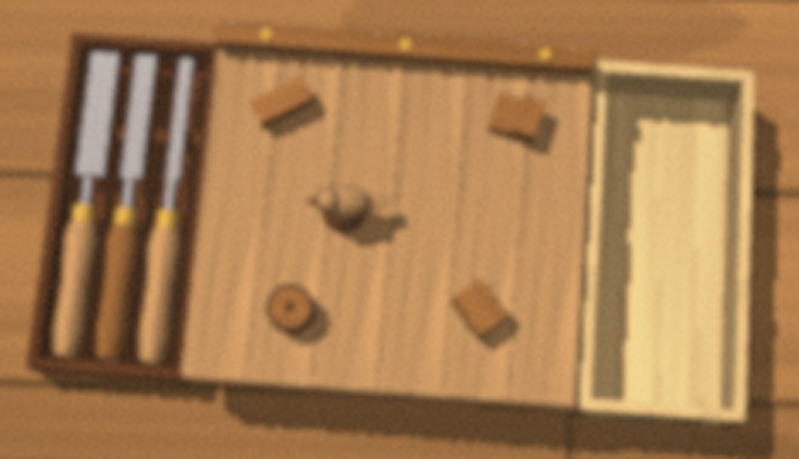

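```bash
cat >> h.py <<'E'
E
python3 - <<'E'
from h import *
c=grab('top')
w=lambda p,z:ray2plane(c,np.array(p)/3.4+[150,145],z)[:,:2]
bd=w([(182,378),(578,407),(592,75)],.075);print('board NL NR FR',bd.round(4))
e=bd[0]-bd[1];print('yaw near edge',np.degrees(np.arctan2(-e[0],e[1])),np.linalg.norm(e))
bx=w([(585,410),(745,420),(752,70),(598,62)],.065);print('box',bx.round(4))
v=bx[2]-bx[1];yaw=np.arctan2(v[1],v[0]);print('box yaw',np.degrees(yaw))
yaw=(yaw+np.arctan2(-e[0],e[1]))/2
ex=np.array([np.cos(yaw),np.sin(yaw)]);ey=np.array([-ex[1],ex[0]])
o=(bd[0]+bd[1])/2+.14*ex;print('board origin',o,np.degrees(yaw),'ex',ex)
for n,p,z in [('strip',(284,104),.09),('notch',(518,116),.09),('round',(290,308),.095),('block',(482,308),.095),('bird',(345,207),.1)]:
    x=w([p],z)[0];print(n,x.round(4),'board',((x-o)@ex).round(4),((x-o)@ey).round(4))
for bx_,by in [(.072,-.19),(.072,.12),(-.072,-.19),(-.072,.13)]: print(bx_,by,(o+bx_*ex+by*ey).round(4))
M=quat(robot.read_state()['ee_rot']);print(M.round(3))
E
```

```text
board NL NR FR [[ 0.4247  0.1881]
 [ 0.4108 -0.1127]
 [ 0.6742 -0.1229]]
yaw near edge -2.637365748514848 0.30105883281105444
box [[ 0.4096 -0.1191]
 [ 0.4053 -0.2407]
 [ 0.6851 -0.2525]
 [ 0.6886 -0.1288]]
box yaw -2.413500242818532
board origin [0.55761601 0.0315165 ] -2.52543299566669 ex [ 0.99902876 -0.04406285]
strip [0.6391 0.1195] board 0.0775 0.0915
notch [ 0.6341 -0.0636] board 0.0806 -0.0916
round [0.4775 0.1065] board -0.0834 0.0714
block [ 0.4813 -0.0381] board -0.0732 -0.0729
bird [0.5555 0.0678] board -0.0038 0.0362
0.072 -0.19 [ 0.6212 -0.1615]
0.072 0.12 [0.6348 0.1482]
-0.072 -0.19 [ 0.4773 -0.1551]
-0.072 0.13 [0.4914 0.1646]
[[ 0.942  0.334 -0.   ]
 [ 0.334 -0.942  0.001]
 [ 0.    -0.001 -1.   ]]
```

Emit:
move_arm([
  [0,0,4,0.02,0.02,0,0.78],
  [0,0,8,0.05,0.05,0,0.78],
  [0,0,12,0.08,0.08,0,0.78],
  [0,0,16,0.11,0.112,0,0.78],
  [0,0,20,0.14,0.144,-0.01,0.78],
  [0,0,24,0.17,0.176,-0.01,0.78],
  [0,0,28,0.2,0.207,-0.01,0.78],
  [0,0,32,0.23,0.238,-0.02,0.78],
  [0,0,36,0.26,0.27,-0.02,0.78],
  [0,0,40,0.29,0.3,-0.03,0.78],
  [0,0,44,0.32,0.33,-0.03,0.78],
  [0,0,48,0.35,0.36,-0.04,0.78],
  [0,0,52,0.38,0.39,-0.04,0.78],
  [0,0,56,0.405,0.418,-0.04,0.78],
  [0,0,60,0.43,0.445,-0.04,0.78],
  [0,0,64,0.45,0.465,-0.04,0.78],
  [0,0,68,0.461,0.477,-0.04,0.78],
  [0,0,68,0.461,0.477,-0.04,0.78],
  [0,0,68,0.461,0.477,-0.04,0.78],
  [0,0,68,0.461,0.477,-0.04,0.78],
])

```text
time_s: 1.87
eef_pos: [0.6358, -0.0183, 0.2514]
ee_rot: [-0.001, 0.723, 0.691, -0.001]
ft_force: [-0.3, -0.7, -1.7]
opening: 0.01
```

```bash
python3 - <<'E'
from h import *
s=robot.read_state();print(s['eef_pos'],quat(s['ee_rot']).round(3).tolist())
c=grab('wrist');im=c[0][:,:,::-1].copy()
o=np.array([.5576,.0315]);ex=np.array([.99903,-.04406]);ey=np.array([.04406,.99903])
for n,x,y,z in [('E1',-.14,-.15,.075),('E2',.122,-.15,.075),('notch',.0806,-.0916,.09),('strip',.0775,.0915,.09),('round',-.0834,.0714,.095),('block',-.0732,-.0729,.095),('bird',-.004,.036,.1),('start',.081,-.045,.079)]:
    p=proj(c,np.r_[o+x*ex+y*ey,z])[0];print(n,p.round())
    if abs(p).max()<1000: cv2.drawMarker(im,tuple(int(v) for v in p),(0,0,255),0,10)
cv2.imwrite('pics/w1.png',im)
E
```

```text
[ 0.63581008 -0.01830168  0.25144688] [[0.045, 0.999, -0.002], [0.999, -0.045, -0.0], [-0.0, -0.002, -1.0]]
E1 [ 35. 314.]
E2 [326. 316.]
notch [279. 263.]
strip [274.   8.]
round [36. 42.]
block [ 82. 243.]
bird [154.  95.]
start [280. 203.]
```

View pics/w1.png

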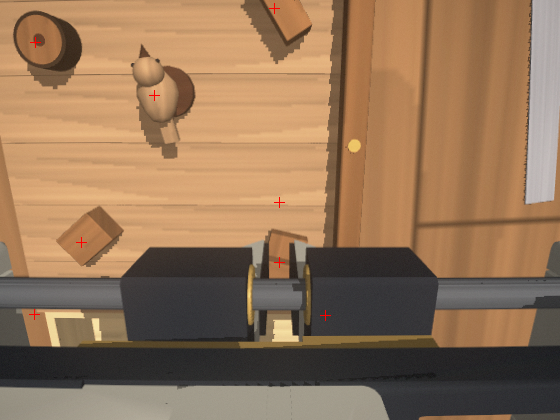

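The wrist view agrees with the estimates to within a few mm: round (38,42), bird (160,90), block (90,236), strip (285,15) and notched piece (283,260). Descending behind the notched piece to sweep it.

Emit:
move_arm([
  [0,0,0,0,0.002,-0.03,0.78],
  [0,0,0,0,0.002,-0.06,0.78],
  [0,0,0,0,0.002,-0.085,0.78],
  [0,0,0,0,0.002,-0.1,0.78],
  [0,0,0,0,0.002,-0.106,0.78],
  [0,0,0,0,0.002,-0.106,0.78],
  [0,0,0,0,-0.01,-0.106,0.78],
  [0,0,0,-0.001,-0.022,-0.106,0.78],
  [0,0,0,-0.002,-0.034,-0.106,0.78],
  [0,0,0,-0.002,-0.046,-0.106,0.78],
  [0,0,0,-0.003,-0.058,-0.106,0.78],
  [0,0,0,-0.003,-0.07,-0.106,0.78],
  [0,0,0,-0.004,-0.082,-0.106,0.78],
  [0,0,0,-0.004,-0.094,-0.106,0.78],
  [0,0,0,-0.005,-0.106,-0.106,0.78],
  [0,0,0,-0.005,-0.118,-0.106,0.78],
  [0,0,0,-0.006,-0.128,-0.106,0.78],
  [0,0,0,-0.006,-0.136,-0.106,0.78],
  [0,0,0,-0.006,-0.136,-0.106,0.78],
  [0,0,0,-0.006,-0.136,-0.106,0.78],
])

```text
time_s: 3.58
eef_pos: [0.6297, -0.155, 0.1456]
ee_rot: [-0.001, 0.723, 0.691, -0.001]
ft_force: [-0.2, 0.3, 0.4]
opening: 0.0101
```

```bash
python3 - <<'E'
from h import *
a=grab('scene')[0][120:330,150:400];b=grab('top')[0][130:300,150:390]
a=cv2.resize(a,(480,403));b=cv2.resize(b,(480,340));b=b
cv2.imwrite('pics/s2.png',np.hstack([cv2.resize(a,(400,336)),cv2.resize(b,(400,336))])[:,:,::-1])
E
```

```text
(no output)
```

View pics/s2.png

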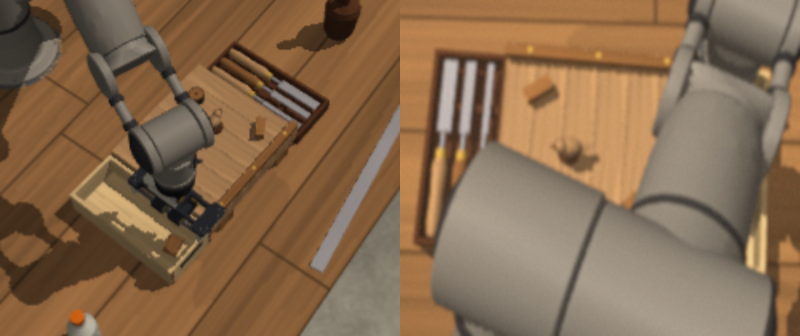

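The notched piece is in the box (at (172,243) in the left half). Next is the strip.

Emit:
move_arm([
  [0,0,0,0,0,0.03,0.78],
  [0,0,0,0,0,0.06,0.78],
  [0,0,0,0,0.01,0.08,0.78],
  [0,0,0,0.002,0.04,0.08,0.78],
  [0,0,0,0.003,0.075,0.08,0.78],
  [0,0,0,0.005,0.11,0.08,0.78],
  [0,0,0,0.006,0.145,0.08,0.78],
  [0,0,0,0.008,0.18,0.08,0.78],
  [0,0,0,0.009,0.215,0.08,0.78],
  [0,0,0,0.011,0.25,0.08,0.78],
  [0,0,0,0.012,0.285,0.08,0.78],
  [0,0,0,0.013,0.31,0.08,0.78],
  [0,0,0,0.013,0.321,0.08,0.78],
  [0,0,0,0.013,0.321,0.06,0.78],
  [0,0,0,0.013,0.321,0.03,0.78],
  [0,0,0,0.013,0.321,0.01,0.78],
  [0,0,0,0.013,0.321,0,0.78],
  [0,0,0,0.013,0.321,0,0.78],
])

```text
time_s: 5.18
eef_pos: [0.6415, 0.1664, 0.1429]
ee_rot: [-0.002, 0.723, 0.691, -0.003]
ft_force: [-0.5, -0.0, -0.9]
opening: 0.0104
```

Emit:
move_arm([
  [0,0,0,0,-0.005,0.003,0.78],
  [0,0,0,0,-0.015,0.003,0.78],
  [0,0,0,-0.001,-0.027,0.003,0.78],
  [0,0,0,-0.001,-0.039,0.003,0.78],
  [0,0,0,-0.002,-0.051,0.003,0.78],
  [0,0,0,-0.002,-0.063,0.003,0.78],
  [0,0,0,-0.003,-0.075,0.003,0.78],
  [0,0,0,-0.003,-0.087,0.003,0.78],
  [0,0,0,-0.004,-0.099,0.003,0.78],
  [0,0,0,-0.005,-0.111,0.003,0.78],
  [0,0,0,-0.005,-0.123,0.003,0.78],
  [0,0,0,-0.006,-0.135,0.003,0.78],
  [0,0,0,-0.006,-0.147,0.003,0.78],
  [0,0,0,-0.007,-0.159,0.003,0.78],
  [0,0,0,-0.007,-0.171,0.003,0.78],
  [0,0,0,-0.007,-0.171,0.003,0.78],
])

```text
time_s: 6.52
eef_pos: [0.6345, -0.0072, 0.146]
ee_rot: [-0.002, 0.724, 0.69, -0.003]
ft_force: [0.9, 0.1, -0.5]
opening: 0.0102
```

```bash
python3 - <<'E'
from h import *
a=grab('scene')[0][130:310,180:370];b=grab('wrist')[0]
cv2.imwrite('pics/s3.png',np.hstack([cv2.resize(a,(400,380)),cv2.resize(b,(400,380))])[:,:,::-1])
E
```

```text
(no output)
```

View pics/s3.png

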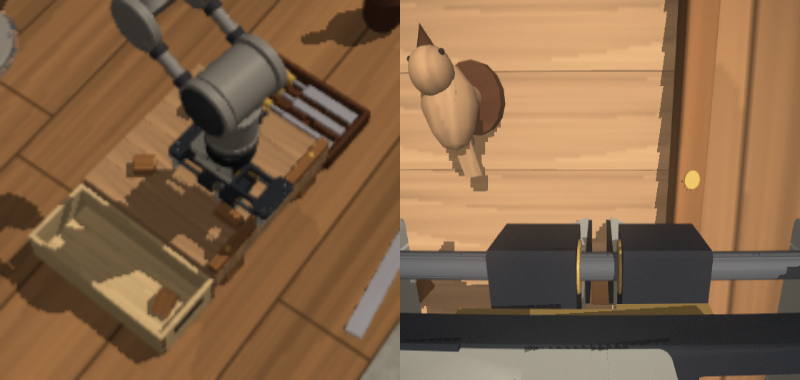

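The strip is ahead of the fingers (left half, about (230,217)) and the bird is undisturbed. Continuing over the edge.

Emit:
move_arm([
  [0,0,0,0,-0.01,0,0.78],
  [0,0,0,-0.001,-0.022,0,0.78],
  [0,0,0,-0.001,-0.034,0,0.78],
  [0,0,0,-0.002,-0.046,0,0.78],
  [0,0,0,-0.002,-0.058,0,0.78],
  [0,0,0,-0.003,-0.07,0,0.78],
  [0,0,0,-0.003,-0.082,0,0.78],
  [0,0,0,-0.004,-0.094,0,0.78],
  [0,0,0,-0.005,-0.106,0,0.78],
  [0,0,0,-0.005,-0.118,0,0.78],
  [0,0,0,-0.006,-0.13,0,0.78],
  [0,0,0,-0.006,-0.142,0,0.78],
  [0,0,0,-0.006,-0.15,0,0.78],
  [0,0,0,-0.006,-0.15,0,0.78],
  [0,0,0,-0.006,-0.15,0.03,0.78],
  [0,0,0,-0.006,-0.15,0.06,0.78],
  [0,0,0,-0.006,-0.15,0.08,0.78],
  [0,0,0,-0.006,-0.15,0.08,0.78],
])

```text
time_s: 8.12
eef_pos: [0.6304, -0.1552, 0.2314]
ee_rot: [0.002, 0.723, 0.691, -0.001]
ft_force: [0.2, -0.5, 0.6]
opening: 0.0102
```

```bash
python3 - <<'E'
from h import *
a=grab('scene')[0][130:310,180:370];b=grab('wrist')[0]
cv2.imwrite('pics/s4.png',np.hstack([cv2.resize(a,(400,380)),cv2.resize(b,(400,380))])[:,:,::-1])
E
```

```text
(no output)
```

View pics/s4.png

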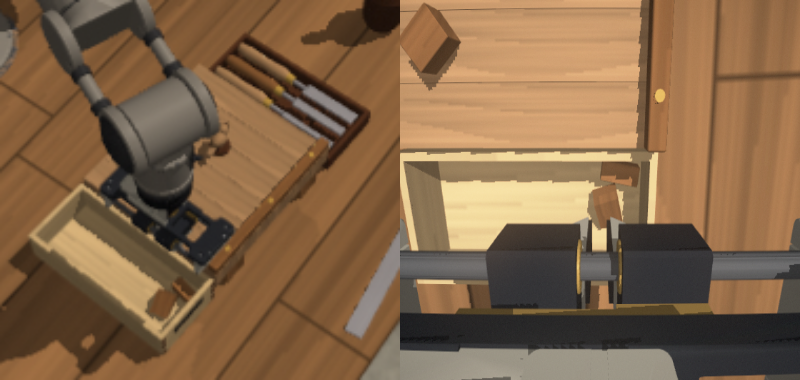

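Both far pieces are in the box ((605,205) and (620,173) in the right half). Now the block.

Emit:
move_arm([
  [0,0,0,-0.015,0.02,0,0.78],
  [0,0,0,-0.035,0.045,0,0.78],
  [0,0,0,-0.06,0.07,0,0.78],
  [0,0,0,-0.085,0.095,0,0.78],
  [0,0,0,-0.11,0.12,0,0.78],
  [0,0,0,-0.13,0.145,0,0.78],
  [0,0,0,-0.14,0.16,0,0.78],
  [0,0,0,-0.144,0.165,0,0.78],
  [0,0,0,-0.144,0.165,-0.01,0.78],
  [0,0,0,-0.144,0.165,-0.04,0.78],
  [0,0,0,-0.144,0.165,-0.07,0.78],
  [0,0,0,-0.144,0.165,-0.084,0.78],
  [0,0,0,-0.144,0.165,-0.086,0.78],
  [0,0,0,-0.144,0.165,-0.086,0.78],
])

```text
time_s: 9.38
eef_pos: [0.4835, 0.0101, 0.1407]
ee_rot: [-0.003, 0.723, 0.691, -0.004]
ft_force: [-8.6, 0.5, 16.6]
opening: 0.0103
```

Emit:
move_arm([
  [0,0,0,0,-0.01,0,0.78],
  [0,0,0,-0.001,-0.022,0,0.78],
  [0,0,0,-0.001,-0.034,0,0.78],
  [0,0,0,-0.002,-0.046,0,0.78],
  [0,0,0,-0.002,-0.058,0,0.78],
  [0,0,0,-0.003,-0.07,0,0.78],
  [0,0,0,-0.003,-0.082,0,0.78],
  [0,0,0,-0.004,-0.094,0,0.78],
  [0,0,0,-0.005,-0.106,0,0.78],
  [0,0,0,-0.005,-0.118,0,0.78],
  [0,0,0,-0.006,-0.13,0,0.78],
  [0,0,0,-0.006,-0.142,0,0.78],
  [0,0,0,-0.007,-0.154,0,0.78],
  [0,0,0,-0.007,-0.16,0,0.78],
  [0,0,0,-0.007,-0.16,0,0.78],
  [0,0,0,-0.007,-0.16,0.03,0.78],
  [0,0,0,-0.007,-0.16,0.06,0.78],
  [0,0,0,-0.007,-0.16,0.08,0.78],
  [0,0,0,-0.007,-0.16,0.08,0.78],
])

```text
time_s: 10.97
eef_pos: [0.4781, -0.1504, 0.2244]
ee_rot: [0.0, 0.723, 0.691, -0.002]
ft_force: [0.2, -0.3, 0.7]
opening: 0.0102
```

```bash
python3 - <<'E'
from h import *
a=grab('scene')[0][130:310,180:370];b=grab('wrist')[0]
cv2.imwrite('pics/s5.png',np.hstack([cv2.resize(a,(400,380)),cv2.resize(b,(400,380))])[:,:,::-1])
E
```

```text
(no output)
```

View pics/s5.png

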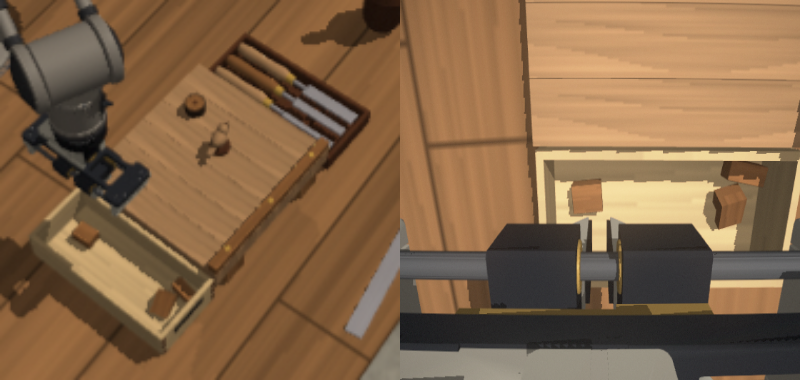

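The block is in the box. That descent dipped slightly and touched the board at 17 N, so I'll approach the round piece more slowly.

Emit:
move_arm([
  [0,0,0,0,0.02,0,0.78],
  [0,0,0,0,0.05,0,0.78],
  [0,0,0,0,0.08,0,0.78],
  [0,0,0,0,0.11,0,0.78],
  [0,0,0,0,0.14,0,0.78],
  [0,0,0,0,0.17,0,0.78],
  [0,0,0,0,0.2,0,0.78],
  [0,0,0,0.001,0.23,0,0.78],
  [0,0,0,0.002,0.26,0,0.78],
  [0,0,0,0.002,0.285,0,0.78],
  [0,0,0,0.002,0.3,0,0.78],
  [0,0,0,0.002,0.3,-0.01,0.78],
  [0,0,0,0.002,0.3,-0.03,0.78],
  [0,0,0,0.002,0.3,-0.045,0.78],
  [0,0,0,0.002,0.3,-0.058,0.78],
  [0,0,0,0.002,0.3,-0.068,0.78],
  [0,0,0,0.002,0.3,-0.074,0.78],
  [0,0,0,0.002,0.3,-0.077,0.78],
  [0,0,0,0.002,0.3,-0.077,0.78],
])

```text
time_s: 12.65
eef_pos: [0.4782, 0.1503, 0.143]
ee_rot: [-0.003, 0.723, 0.691, -0.004]
ft_force: [-0.2, 0.3, -0.5]
opening: 0.0104
```

Emit:
move_arm([
  [0,0,0,0,-0.005,0,0.78],
  [0,0,0,0,-0.015,0,0.78],
  [0,0,0,-0.001,-0.027,0,0.78],
  [0,0,0,-0.001,-0.039,0,0.78],
  [0,0,0,-0.002,-0.051,0,0.78],
  [0,0,0,-0.002,-0.063,0,0.78],
  [0,0,0,-0.003,-0.075,0,0.78],
  [0,0,0,-0.003,-0.087,0,0.78],
  [0,0,0,-0.004,-0.099,0,0.78],
  [0,0,0,-0.005,-0.111,0,0.78],
  [0,0,0,-0.005,-0.123,0,0.78],
  [0,0,0,-0.006,-0.135,0,0.78],
  [0,0,0,-0.006,-0.147,0,0.78],
  [0,0,0,-0.007,-0.159,0,0.78],
  [0,0,0,-0.007,-0.171,0,0.78],
  [0,0,0,-0.007,-0.171,0,0.78],
])

```text
time_s: 13.98
eef_pos: [0.4712, -0.0231, 0.1432]
ee_rot: [-0.003, 0.724, 0.69, -0.004]
ft_force: [0.8, 0.1, -0.3]
opening: 0.0102
```

```bash
python3 - <<'E'
from h import *
a=grab('scene')[0][130:310,180:370];b=grab('wrist')[0]
cv2.imwrite('pics/s6.png',np.hstack([cv2.resize(a,(400,380)),cv2.resize(b,(400,380))])[:,:,::-1])
E
```

```text
(no output)
```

View pics/s6.png

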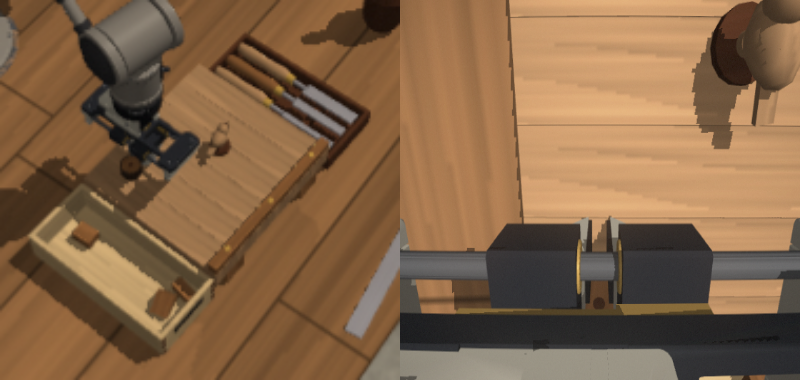

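The round piece is centred between the fingertips ((600,300) in the wrist half). Continuing.

Emit:
move_arm([
  [0,0,0,0,-0.01,0.002,0.78],
  [0,0,0,-0.001,-0.022,0.002,0.78],
  [0,0,0,-0.001,-0.034,0.002,0.78],
  [0,0,0,-0.002,-0.046,0.002,0.78],
  [0,0,0,-0.002,-0.058,0.002,0.78],
  [0,0,0,-0.003,-0.07,0.002,0.78],
  [0,0,0,-0.003,-0.082,0.002,0.78],
  [0,0,0,-0.004,-0.094,0.002,0.78],
  [0,0,0,-0.005,-0.106,0.002,0.78],
  [0,0,0,-0.005,-0.118,0.002,0.78],
  [0,0,0,-0.006,-0.128,0.002,0.78],
  [0,0,0,-0.006,-0.134,0.002,0.78],
  [0,0,0,-0.006,-0.134,0.002,0.78],
  [0,0,0,-0.006,-0.134,0.03,0.78],
  [0,0,0,-0.006,-0.134,0.06,0.78],
  [0,0,0,-0.006,-0.134,0.09,0.78],
  [0,0,0,-0.006,-0.134,0.12,0.78],
  [0,0,0,-0.02,-0.16,0.14,0.78],
  [0,0,0,-0.05,-0.19,0.14,0.78],
  [0,0,0,-0.05,-0.19,0.14,0.78],
])

```text
time_s: 15.75
eef_pos: [0.4184, -0.2146, 0.2843]
ee_rot: [-0.002, 0.724, 0.689, -0.005]
ft_force: [1.4, 0.6, 0.5]
opening: 0.01
```

Emit:
move_arm([
  [0,0,0,-0.01,-0.02,0,0.78],
  [0,0,0,-0.03,-0.05,0,0.78],
  [0,0,0,-0.05,-0.08,0,0.78],
  [0,0,0,-0.07,-0.11,0,0.78],
  [0,0,0,-0.09,-0.14,0,0.78],
  [0,0,0,-0.1,-0.15,0,0.78],
  [0,0,0,-0.1,-0.15,0,0.78],
])

```text
time_s: 16.33
eef_pos: [0.3168, -0.3663, 0.2838]
ee_rot: [-0.003, 0.726, 0.688, -0.005]
ft_force: [-0.4, 0.1, -0.1]
opening: 0.0102
```

```bash
python3 - <<'E'
from h import *
print(robot.read_state()['ft_force'])
a=grab('scene')[0][130:310,180:370];b=grab('top')[0][130:310,150:390]
cv2.imwrite('pics/s7.png',np.hstack([cv2.resize(a,(400,380)),cv2.resize(b,(400,380))])[:,:,::-1])
E
```

```text
[-0.37728491  0.10297685 -0.13216358]
```

View pics/s7.png

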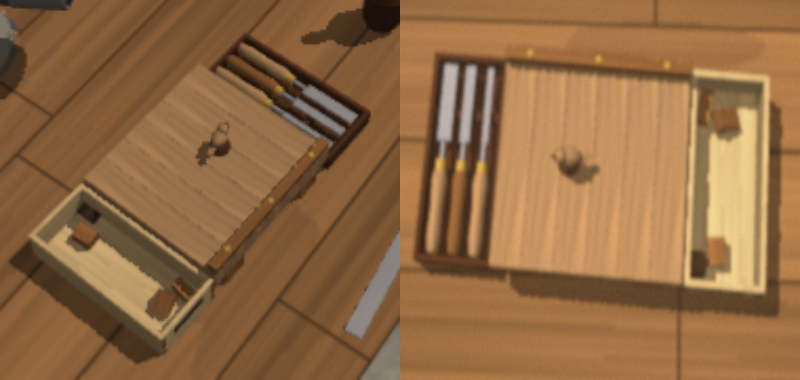

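The board is clear and all four pieces are in the box. In the top half they sit at (706,108), (723,120), (715,250) and (698,263). The bird is where it was, so I'm handing in.

```bash
python3 -c "
from h import *
print(robot.finish_job())"
```

```text
the job is handed in; nothing more can be done
None
```

All four offcuts are off the board and in the offcut box on the right (−y) side. I pushed each one with the nearly closed fingertips in its own stroke: notched piece, strip, block, then round.

- **Final pictures:** The scene and top views show the board empty except for the bird, which looks upright and unmoved. I judged that by eye and did not measure it again. All four pieces are inside the box; the round one is in shadow in the near corner, so it is the least clearly seen.
- **Glue bottle and mallet:** The arm never went near either of them. They lie mostly outside the final picture crops, so I did not check them there.
- **Robot:** It stands clear of everything, with wrist force close to zero. The arm took about 16 s.
- **Flaw:** On the descent before the block, the fingertips dipped about 5 mm too low and touched the bare board, with about 19 N at the wrist. No harm showed, and I made the next descent slower.

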